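# Find the worn shock mount and push its tag down

## Robot

A 6-joint arm with a two-finger parallel gripper is mounted at the origin on a cart in front of the work surface, level with it; the furniture and walls round the work are solid. World frame = base frame: x ahead of the robot, y to its left, z up, the work surface at z = 0. Lengths are in mm, angles in rad, forces in N, time in s.
With the tool pointing down it reaches from about 425 to 950 mm from the base axis. Payload 3.5 kg.
Tool frame: the origin (TCP) lies on the centre line of the jaws, within the pads' length; the fingertips stand 22 mm ahead of it and the grasp point (between the pads) lies 3 mm ahead of it (bot.tcp_to_tips is the distance from the TCP to the fingertips, in mm); z points along the fingers, y is the line along which they close (so a half turn about z gives the same grasp; the last joint's range is limited). The gripper opens to 85 mm and grips with 20 to 120 N. Pads are 22 mm wide; open, the fingers measure 114 mm over their backs; the gripper's body (76 mm by 85 mm) begins 54 mm behind the grasp point. The pads swing forward as they close: fully open they stand 13 mm farther back than shut.
Start: joints at [1.131, 0.286, 1.577, -0, 1.279, -0.15], TCP at [192.852, 646.85, 253.325] pointing down, gripper open.
Joint ranges: [-2.77, 2.77], [-0.9, 2.22], [0.21, 2.48], [-1.53, 4.67], [0.24, 2.81], [-2.84, 2.84]. Speed limits (rad/s): [2.79, 2.79, 3.14, 3.14, 3.14, 3.14].

## Interface

Orientations are given as a rotation vector (axis times angle).
In Python, from plant import status, snapshot, bot, spot_in gives the robot as it stands. The module is installed in compiled form; this text tells all that it offers.
- The arm moves only by the tool play_rows, never from a script. Its argument "targets" is a list of rows, each an object of numbers: "dx", "dy", "dz": the shift along the tool's x, y, z in cm; "ax", "ay", "az": the turn, a rotation vector about the tool's x, y, z in degrees; "fingers": the closure, from 0 (fully open) to 1 (shut). A call has 1 to 5 rows; each row is the pose to reach, as a shift and turn from the pose commanded when the call began, along the tool's axes at that moment; what a row does not reach only later rows make up. A row lasts 1/8 s, in which the tool goes at most 62.5 mm and 10.7 degrees, less where a joint would pass 70% of its speed; a pose out of reach is approached as far as the arm can. A call with a gripper value outside its range is refused whole. The fingers move at their own pace and stop on an object; "squeeze" is the grip in N (left out, the last holds). Time passes only in rows, so rows that repeat a pose let the fingers close. It gives the time, the measured TCP pose, the force, the opening and the grip force at its end, in the units of the state.
- status.sense(): the state, without advancing time (a new reading comes with each control period).
- snapshot(name): name is "side" or "top" or "wrist"; returns a dict with "color" (400x640x3 uint8, red, green, blue), "fx", "fy", "cx", "cy" (pixels), "rvec" (rotation vector, rad) and "tvec" (3), from world to camera coordinates, as OpenCV has them. Camera axes: x right, y down, z forward; pixel columns grow to the right and rows downward; lengths in mm; the calibration is good to about 2 mm. A picture is of the moment at which its call begins. There is no depth.
- bot.hand_in(): hands the job in; it is judged then, once.
Trained networks look in the newest picture that a camera, given by its name, has taken for a name from the list of things; names that differ only in an ending like _2 or _b are one class to them, and where a whole thing is asked for, a point or a joint stands for the part that bears it (a point fixed in the world has none). Each returns a list of dicts, best first, with "p" (0 to 1); they miss things now and then, are a little off and sometimes report something else, mostly with a low value. They report only what shows in the picture. A call takes as long as a camera call.
- spot_in(name, camera): "xyz" ([x, y, z] in mm, in world coordinates, good to about 4 mm: the middle of the surface that is visible of it).
The state is a dict: "t": time; "joints": joint angles; "joint_vel": joint speeds; "tau": joint torques, N m; "ee_pos": TCP position; "tcp_rot": TCP orientation; "wrist_force": force on the tool from outside, world axes, zero at the start; "torque": the same for the moment, N m; "finger_gap": finger opening in mm; "finger_force": force on a finger pad.
Only numpy, scipy, OpenCV 4.12 (cv2) and the standard library are available. Lean on these libraries where they do the work, as an engineer would, in place of code of your own. Each camera call takes 0.05 s, during which the arm holds its last target. There are 200 camera calls.

## Task

Three spring shock mounts stand on the bench for checking, each with an orange tag in front of it. Working from left to right as the robot sees them, press each black rubber pad once or more with the fingertips so that it clearly sinks, to find the softest of the three, and then push that mount's orange tag fully down. Leave the other two tags up, do not pull up or lift anything, and leave the loose things on the bench where they are.

Things in the scene. Friction and masses are not known exactly. Their poses are not given: they have to be found in the camera images.
- left_pad (a point): top centre, at rest, of the round black rubber pad of the left shock mount, 62 mm above the bench. The pad, 29 mm across, sits on an aluminium cap over a coil spring; it sinks straight down, by at most 15 mm, and springs back when let go. This point stays with the stand and does not sink. Axes as the stand's.
- left_stand: left test stand, grey base plate 130 x 52 x 12 mm fixed to the bench; origin under its centre, x from tag (x = -45 mm) to mount (x = +35 mm). The mounts look alike: each gives from about 1.5 N on and then needs 0.3, 0.6 or 1.1 N more per mm, one of each, in an order that changes from run to run.
- left_tag_top (a point): centre of the upper face of the left orange tag: a bar 14 x 24 x 8 mm (24 along the stand's y) on a flat stem in a slotted dark steel housing (28 x 32 mm, top 38 mm above the bench). Moves with the tag: about 64 mm above the bench at the start, 46 mm when fully down.
- left_tag (a joint): slide of the left orange tag, m: about 0 at the start, 0.018 fully down with the bar on its housing, negative when pulled up (to -0.010). Slides stiffly (about 4 N) and stays where it is left.
- middle_pad (a point): top centre, at rest, of the round black rubber pad of the middle shock mount, 62 mm above the bench. The pad, 29 mm across, sits on an aluminium cap over a coil spring; it sinks straight down, by at most 15 mm, and springs back when let go. This point stays with the stand and does not sink. Axes as the stand's.
- middle_stand: middle test stand, grey base plate 130 x 52 x 12 mm fixed to the bench; origin under its centre, x from tag (x = -45 mm) to mount (x = +35 mm). The mounts look alike: each gives from about 1.5 N on and then needs 0.3, 0.6 or 1.1 N more per mm, one of each, in an order that changes from run to run.
- middle_tag_top (a point): centre of the upper face of the middle orange tag: a bar 14 x 24 x 8 mm (24 along the stand's y) on a flat stem in a slotted dark steel housing (28 x 32 mm, top 38 mm above the bench). Moves with the tag: about 64 mm above the bench at the start, 46 mm when fully down.
- middle_tag (a joint): slide of the middle orange tag, m: about 0 at the start, 0.018 fully down with the bar on its housing, negative when pulled up (to -0.010). Slides stiffly (about 4 N) and stays where it is left.
- right_pad (a point): top centre, at rest, of the round black rubber pad of the right shock mount, 62 mm above the bench. The pad, 29 mm across, sits on an aluminium cap over a coil spring; it sinks straight down, by at most 15 mm, and springs back when let go. This point stays with the stand and does not sink. Axes as the stand's.
- right_stand: right test stand, grey base plate 130 x 52 x 12 mm fixed to the bench; origin under its centre, x from tag (x = -45 mm) to mount (x = +35 mm). The mounts look alike: each gives from about 1.5 N on and then needs 0.3, 0.6 or 1.1 N more per mm, one of each, in an order that changes from run to run.
- right_tag_top (a point): centre of the upper face of the right orange tag: a bar 14 x 24 x 8 mm (24 along the stand's y) on a flat stem in a slotted dark steel housing (28 x 32 mm, top 38 mm above the bench). Moves with the tag: about 64 mm above the bench at the start, 46 mm when fully down.
- right_tag (a joint): slide of the right orange tag, m: about 0 at the start, 0.018 fully down with the bar on its housing, negative when pulled up (to -0.010). Slides stiffly (about 4 N) and stays where it is left.
- grease_tin: round flat tin with a blue lid, 70 mm across, 31 mm high, loose bystander; origin at the centre of its underside
- gauge_block: small ground steel block 30 x 35 x 20 mm, loose bystander; origin at the centre of its underside
- ring: zinc-plated ring with an ear, 62 mm across, 9 mm high, loose bystander; origin at the centre of its underside

How it is judged (in metres and radians):
On the way, in this order (a step that is already met when the one before it is completed fails the run):
1. the left pad is pressed down by more than 2 mm (((horizontal distance between cap_p_c0 and left_pad below 0.02 m and height (world z) of cap_p_c0 below 0.049 m) or (horizontal distance between cap_q_c0 and left_pad below 0.02 m and height (world z) of cap_q_c0 below 0.049 m) or (horizontal distance between cap_r_c0 and left_pad below 0.02 m and height (world z) of cap_r_c0 below 0.049 m))), for 0.04 s.
2. the middle pad is pressed down by more than 2 mm (((horizontal distance between cap_p_c0 and middle_pad below 0.02 m and height (world z) of cap_p_c0 below 0.049 m) or (horizontal distance between cap_q_c0 and middle_pad below 0.02 m and height (world z) of cap_q_c0 below 0.049 m) or (horizontal distance between cap_r_c0 and middle_pad below 0.02 m and height (world z) of cap_r_c0 below 0.049 m))), for 0.04 s.
3. the right pad is pressed down by more than 2 mm (((horizontal distance between cap_p_c0 and right_pad below 0.02 m and height (world z) of cap_p_c0 below 0.049 m) or (horizontal distance between cap_q_c0 and right_pad below 0.02 m and height (world z) of cap_q_c0 below 0.049 m) or (horizontal distance between cap_r_c0 and right_pad below 0.02 m and height (world z) of cap_r_c0 below 0.049 m))), for 0.04 s.
4. the tag of the softest mount is pushed fully down (((horizontal distance between cap_p_c0 and left_pad below 0.02 m and value of joint left_tag above 0.0155 m) or (horizontal distance between cap_p_c0 and middle_pad below 0.02 m and value of joint middle_tag above 0.0155 m) or (horizontal distance between cap_p_c0 and right_pad below 0.02 m and value of joint right_tag above 0.0155 m))), for 0.1 s.
At the end, for the whole second after the job is handed in: The softest mount's tag is down by over 15.5 of its 18 mm, the other tags within 5 mm of up, all pads back within 1 mm of rest; tin, block and ring within 20 mm of where they were. (cap_p is the softest mount's pad, cap_q and cap_r the others'; which stands where changes.) (((horizontal distance between cap_p_c0 and left_pad below 0.02 m and value of joint left_tag above 0.0155 m and value of joint middle_tag between -0.005 and 0.005 m and value of joint right_tag between -0.005 and 0.005 m) or (horizontal distance between cap_p_c0 and middle_pad below 0.02 m and value of joint middle_tag above 0.0155 m and value of joint left_tag between -0.005 and 0.005 m and value of joint right_tag between -0.005 and 0.005 m) or (horizontal distance between cap_p_c0 and right_pad below 0.02 m and value of joint right_tag above 0.0155 m and value of joint left_tag between -0.005 and 0.005 m and value of joint middle_tag between -0.005 and 0.005 m)) and height (world z) of each of cap_p_c0, cap_q_c0, cap_r_c0 above 0.05 m and distance of each of grease_tin, gauge_block, ring from where it was at the start of the episode below 0.02 m); the robot touches nothing.
It fails at once if the tag of a mount that is not the softest is pushed down by more than 6 mm ((horizontal distance between cap_q_c0 and left_pad below 0.02 m and value of joint left_tag above 0.006 m) or (horizontal distance between cap_r_c0 and left_pad below 0.02 m and value of joint left_tag above 0.006 m) or (horizontal distance between cap_q_c0 and middle_pad below 0.02 m and value of joint middle_tag above 0.006 m) or (horizontal distance between cap_r_c0 and middle_pad below 0.02 m and value of joint middle_tag above 0.006 m) or (horizontal distance between cap_q_c0 and right_pad below 0.02 m and value of joint right_tag above 0.006 m) or (horizontal distance between cap_r_c0 and right_pad below 0.02 m and value of joint right_tag above 0.006 m)).
It fails at once if a tag is pulled up by more than 6 mm (value of joint any of left_tag, middle_tag, right_tag below -0.006 m).
It fails at once if the tin, block or ring is lifted off the bench or shifted by more than 20 mm (distance of any of grease_tin, gauge_block, ring from where it was at the start of the episode above 0.02 m or height (world z) of any of grease_tin, gauge_block, ring above 0.012 m).
It also fails if it takes over 48 s, if anything falls off the work surface, if the arm or the gripper's body presses on something with over 40 N, if the wrist force passes 120 N, or if a joint passes its speed limit or range.

## Working session

There is one attempt and no reset: what is moved stays moved. The work goes in short steps, Python scripts to look and compute and a tool call to move; the robot and the scene stay as the last step left them, time stands still between calls to the robot, and variables do not carry over. Pictures are saved under pics/ and viewed, at most 10 in all, crops included, and the job is handed in when it is done.

Besides the shell and the picture viewer there is one more tool, called after "Call:" in YAML: its name, and indented under it one key for each argument. play_rows: Moves the arm, as the interface text tells. Its arguments: {"type":"object","properties":{"targets":{"type":"array"},"squeeze":{"type":"number"}},"required":["targets"]}

```bash
mkdir -p pics
cat > h.py <<'E'
import numpy as np, cv2
from plant import status, snapshot, bot, spot_in
from scipy.spatial.transform import Rotation as R
def ray(s,u,v,z):
    Rm=R.from_rotvec(s["rvec"]).as_matrix(); C=-Rm.T@np.array(s["tvec"])
    d=Rm.T@np.array([(u-s["cx"])/s["fx"],(v-s["cy"])/s["fy"],1]); return (C+d*(z-C[2])/d[2]).round(1)
def save(s,n): cv2.imwrite("pics/%s.png"%n,s["color"][:,:,::-1])
E
python3 - <<'E'
from h import *
np.set_printoptions(suppress=True,precision=3)
for c in ["top","side"]:
    s=snapshot(c); save(s,c+"1"); Rm=R.from_rotvec(s["rvec"]).as_matrix(); print(c,"cam",-Rm.T@np.array(s["tvec"]),s["fx"])
    for n in ["left_pad","left_stand","left_tag_top","middle_stand","middle_tag_top","right_stand","right_tag_top","grease_tin","gauge_block","ring"]:
        print(n,[(np.round(d["xyz"]).tolist(),round(d["p"],2)) for d in spot_in(n,c)[:4]])
st=status.sense(); print(st)
E
```

```text
top cam [391.291 -48.557 968.712] 378.8172099817091
left_pad [([486.0, 29.0, 14.0], 0.64)]
left_stand [([488.0, 34.0, 11.0], 0.74)]
left_tag_top [([456.0, 39.0, 66.0], 0.42), ([404.0, 157.0, 18.0], 0.34)]
middle_stand [([480.0, -127.0, 14.0], 0.89), ([350.0, 255.0, 6.0], 0.62)]
middle_tag_top []
right_stand [([566.0, -289.0, 15.0], 0.58)]
right_tag_top [([553.0, -260.0, 63.0], 0.55)]
grease_tin [([355.0, 109.0, 32.0], 0.57), ([485.0, 30.0, 12.0], 0.22)]
gauge_block []
ring [([351.0, 255.0, 7.0], 0.9)]
side cam [502.714 714.385 649.598] 430.0020693704177
left_pad [([469.0, 48.0, 10.0], 0.72)]
left_stand [([466.0, 46.0, 15.0], 0.82)]
left_tag_top [([459.0, 45.0, 62.0], 0.58)]
middle_stand [([468.0, -112.0, 12.0], 0.62)]
middle_tag_top [([472.0, 46.0, 14.0], 0.73), ([448.0, -116.0, 66.0], 0.61)]
right_stand [([562.0, -256.0, 14.0], 0.95), ([470.0, 43.0, 14.0], 0.18)]
right_tag_top [([559.0, -257.0, 57.0], 0.63), ([470.0, 43.0, 15.0], 0.61)]
grease_tin [([468.0, -114.0, 10.0], 0.24)]
gauge_block [([400.0, 165.0, 23.0], 0.71)]
ring [([356.0, 258.0, 10.0], 0.55)]
{'t': 1.1, 'joints': array([ 1.131,  0.286,  1.577, -0.   ,  1.279, -0.15 ]), 'joint_vel': array([-0.   , -0.   ,  0.001, -0.001, -0.   ,  0.001]), 'tau': array([  0.001, -40.598, -29.294,  -0.   ,   0.001,   0.   ]), 'ee_pos': array([192.85 , 646.835, 253.307]), 'tcp_rot': array([-0.454, -3.109,  0.   ]), 'wrist_force': array([-1.619,  0.528, -0.073]), 'torque': array([0.009, 0.075, 0.019]), 'finger_force': 0.0, 'finger_gap': 85.92810282484997}
```

View pics/top1.png

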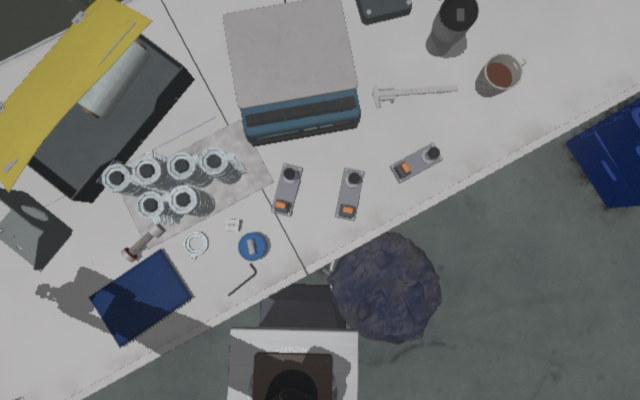

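View pics/side1.png

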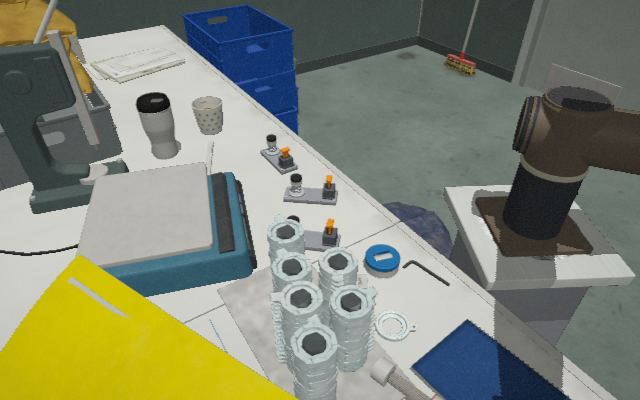

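The top view shows the three stands: left pad (290,173) with tag (282,206), middle pad (354,179) with tag (347,211), right pad (432,153) with tag (404,169). The tin is at (253,246), the block at (232,225) and the ring at (196,243). The side view agrees.

Run:
```python
from h import *
s=snapshot("top"); im=s["color"]; hsv=cv2.cvtColor(im,cv2.COLOR_RGB2HSV)
def cen(mask,u,v,r=9):
    m=np.zeros_like(mask); m[v-r:v+r+1,u-r:u+r+1]=mask[v-r:v+r+1,u-r:u+r+1]
    n,l,st,c=cv2.connectedComponentsWithStats(m.astype(np.uint8)); 
    i=1+np.argmax(st[1:,4]); return c[i],st[i]
org=(hsv[...,0]<18)&(hsv[...,1]>140)&(hsv[...,2]>120)
dark=im.max(2)<55
for n,p,t in [("left",(290,173),(282,206)),("middle",(354,179),(347,211)),("right",(432,153),(404,169))]:
    cp,sp=cen(dark,*p); ct,stt=cen(org,*t)
    P=ray(s,*cp,62); T=ray(s,*ct,62.5); d=(P-T)[:2]
    print(n,cp.round(1),sp,P,ct.round(1),stt,T,"dist",np.hypot(*d).round(1),"yaw",np.degrees(np.arctan2(d[1],d[0])).round(1))
print(R.from_rotvec(status.sense()["tcp_rot"]).as_matrix().round(3))
a=cv2.resize(im[130:230,260:460],None,fx=4,fy=4,interpolation=cv2.INTER_CUBIC); cv2.imwrite("pics/c1.png",a[:,:,::-1])
```

```text
left [289.3 173.4] [285 169   9  10  60] [530.4  21.1  62. ] [280.7 204.8] [277 203   8   5  33] [453.7  39.2  62.5] dist 78.8 yaw -13.3
middle [356. 181.] [356 181   1   1   1] [ 516.  -140.6   62. ] [347.7 209.6] [343 207  10   6  40] [ 446.2 -121.7   62.5] dist 72.3 yaw -15.2Traceback (most recent call last):
  File "<stdin>", line 10, in <module>
  File "<stdin>", line 6, in cen
    return _wrapfunc(a, 'argmax', axis=axis, out=out, **kwds)
    return bound(*args, **kwds)
ValueError: attempt to get argmax of an empty sequence
```

Run:
```python
from h import *
s=snapshot("top"); im=s["color"]; hsv=cv2.cvtColor(im,cv2.COLOR_RGB2HSV)
def cen(mask,u,v,r=9):
    m=np.zeros_like(mask); m[v-r:v+r+1,u-r:u+r+1]=mask[v-r:v+r+1,u-r:u+r+1]
    n,l,st,c=cv2.connectedComponentsWithStats(m.astype(np.uint8)); 
    i=1+np.argmax(st[1:,4]); return c[i],st[i]
org=(hsv[...,0]<18)&(hsv[...,1]>140)&(hsv[...,2]>120)
for thr in (70,85):
  dark=im.max(2)<thr
  for n,p,t in [("left",(290,173),(282,206)),("middle",(354,179),(347,211)),("right",(432,153),(404,169))]:
    try:
      cp,sp=cen(dark,*p); ct,stt=cen(org,*t)
      P=ray(s,*cp,62); T=ray(s,*ct,63); d=(P-T)[:2]
      print(n,cp.round(1),sp,P,ct.round(1),stt,T,"dist",np.hypot(*d).round(1),"yaw",np.degrees(np.arctan2(d[1],d[0])).round(1))
    except Exception as e: print(n,e)
print(R.from_rotvec(status.sense()["tcp_rot"]).as_matrix().round(3))
a=cv2.resize(im[130:230,260:460],None,fx=4,fy=4,interpolation=cv2.INTER_CUBIC); cv2.imwrite("pics/c1.png",a[:,:,::-1])
```

```text
left [289.1 173.3] [284 168  11  11  92] [530.6  21.4  62. ] [280.6 204.8] [277 203   8   5  35] [453.8  39.2  63. ] dist 78.8 yaw -13.0
middle [354.  177.8] [349 173  11  10  91] [ 523.7 -135.6   62. ] [348.  209.8] [344 208   9   5  38] [ 445.7 -122.3   63. ] dist 79.1 yaw -9.7
right [433.2 152.6] [428 148  11  10  92] [ 590.5 -327.6   62. ] [405.4 167.5] [402 164   8   8  39] [ 551.7 -259.8   63. ] dist 78.1 yaw -60.2
left [289.2 173.4] [284 168  11  12 104] [530.4  21.2  62. ] [280.6 204.8] [277 203   8   5  35] [453.8  39.2  63. ] dist 78.7 yaw -13.2
middle [354.3 178.1] [349 173  12  11 106] [ 522.9 -136.3   62. ] [348.  209.8] [344 208   9   5  38] [ 445.7 -122.3   63. ] dist 78.5 yaw -10.3
right [433.  152.9] [427 147  12  12 109] [ 589.7 -327.3   62. ] [405.4 167.5] [402 164   8   8  39] [ 551.7 -259.8   63. ] dist 77.5 yaw -60.6
[[-0.958  0.286 -0.   ]
 [ 0.286  0.958 -0.   ]
 [ 0.    -0.    -1.   ]]
```

View pics/c1.png

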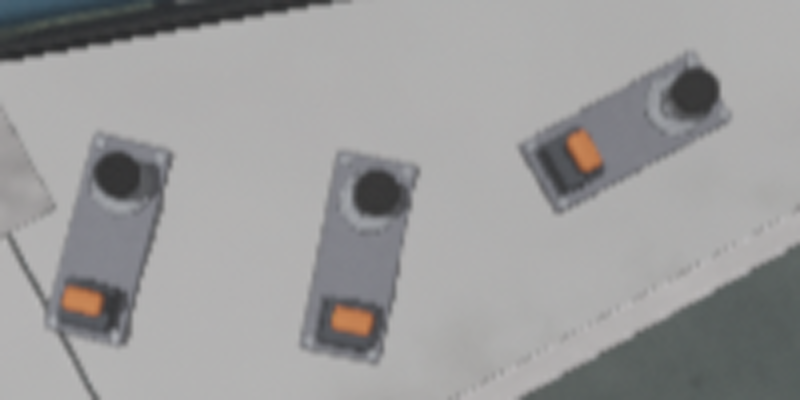

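The pad and tag positions check out: the distance between them is 78–79 mm on each stand, against 80 nominal. Tool yaw is -16.6°, close enough to the left and middle stands. I'm moving now with the fingers shut.

Call:
play_rows:
  targets:
    - {"dx":-4.4,"dy":-4.4,"dz":-0.5,"fingers":1}
    - {"dx":-8.8,"dy":-8.8,"dz":-1,"fingers":1}
    - {"dx":-13.2,"dy":-13.2,"dz":-1.5,"fingers":1}
    - {"dx":-17.6,"dy":-17.6,"dz":-2,"fingers":1}
    - {"dx":-22,"dy":-22,"dz":-2,"fingers":1}
  squeeze: 20

```text
invalid input
```

Call:
play_rows:
  targets:
    - {"dx":-4.4,"dy":-4.4,"fingers":1}
    - {"dx":-8.8,"dy":-8.8,"fingers":1}
    - {"dx":-13.2,"dy":-13.2,"fingers":1}
    - {"dx":-17.6,"dy":-17.6,"dz":2,"fingers":1}
    - {"dx":-22,"dy":-22,"dz":4,"fingers":1}

```text
invalid input
```

Call:
play_rows:
  targets:
    - {"dx":-3.2,"dy":-3.2,"dz":3,"fingers":1}
    - {"dx":-6.2,"dy":-6.3,"dz":6,"fingers":1}
    - {"dx":-6.2,"dy":-6.3,"dz":9,"fingers":1}
    - {"dx":-6.2,"dy":-6.3,"dz":11,"fingers":1}
    - {"dx":-6.2,"dy":-6.3,"dz":11,"fingers":1}

```text
invalid input
```

Call:
play_rows:
  targets:
    - {"dx":-4.4,"dy":-4.4,"dz":-0.5,"ax":0,"ay":0,"az":0,"fingers":1}
    - {"dx":-8.8,"dy":-8.8,"dz":-1,"ax":0,"ay":0,"az":0,"fingers":1}
    - {"dx":-13.2,"dy":-13.2,"dz":-1.5,"ax":0,"ay":0,"az":0,"fingers":1}
    - {"dx":-17.6,"dy":-17.6,"dz":-2,"ax":0,"ay":0,"az":0,"fingers":1}
    - {"dx":-22,"dy":-22,"dz":-2,"ax":0,"ay":0,"az":0,"fingers":1}
  squeeze: 20

```text
t: 1.82
ee_pos: [341.7, 371.6, 274.2]
tcp_rot: [0.453, 3.107, 0.002]
wrist_force: [-0.1, 0.3, -0.6]
finger_gap: 0.0
finger_force: 0.0
```

Call:
play_rows:
  targets:
    - {"dx":-4.4,"dy":-4.4,"dz":0,"ax":0,"ay":0,"az":0,"fingers":1}
    - {"dx":-8.8,"dy":-8.8,"dz":0,"ax":0,"ay":0,"az":0,"fingers":1}
    - {"dx":-13.2,"dy":-13.2,"dz":0,"ax":0,"ay":0,"az":0,"fingers":1}
    - {"dx":-17.6,"dy":-17.6,"dz":1,"ax":0,"ay":0,"az":0,"fingers":1}
    - {"dx":-22,"dy":-22,"dz":2,"ax":0,"ay":0,"az":0,"fingers":1}

```text
t: 2.45
ee_pos: [489.1, 98.5, 253.9]
tcp_rot: [0.454, 3.107, 0.001]
wrist_force: [1.0, 1.2, -0.1]
finger_gap: -0.1
finger_force: 0.0
```

Call:
play_rows:
  targets:
    - {"dx":-3.2,"dy":-3.2,"dz":3,"ax":0,"ay":0,"az":0,"fingers":1}
    - {"dx":-6.2,"dy":-6.3,"dz":6,"ax":0,"ay":0,"az":0,"fingers":1}
    - {"dx":-6.2,"dy":-6.3,"dz":9,"ax":0,"ay":0,"az":0,"fingers":1}
    - {"dx":-6.2,"dy":-6.3,"dz":9,"ax":0,"ay":0,"az":0,"fingers":1}

```text
t: 2.95
ee_pos: [527.9, 22.0, 160.8]
tcp_rot: [-0.454, -3.102, -0.0]
wrist_force: [0.4, -0.2, 0.2]
finger_gap: 0.6
finger_force: 0.0
```

Run:
```python
from h import *
s=snapshot("wrist"); save(s,"w1"); st=status.sense(); print(st["ee_pos"],st["wrist_force"],bot.tcp_to_tips)
Rm=R.from_rotvec(s["rvec"]).as_matrix(); print(-Rm.T@np.array(s["tvec"]))
for n,p in [("pad",(530.4,21.2,62)),("tag",(453.8,39.2,64)),("tip",tuple(st["ee_pos"]-[0,0,22]))]:
    print(n,cv2.projectPoints(np.array([p],float),np.array(s["rvec"]),np.array(s["tvec"]),np.array([[s["fx"],0,s["cx"]],[0,s["fy"],s["cy"]],[0,0,1.]]),None)[0].ravel())
```

```text
[529.0537361   22.3088464  162.79149962] [-0.10384381  0.40864066  0.48549058] 22.0
[454.66736125  43.056059   281.91793801]
pad [324.17612894 215.98698171]
tag [317.83206026 115.3671232 ]
tip [325.8540853  261.54287684]
```

View pics/w1.png

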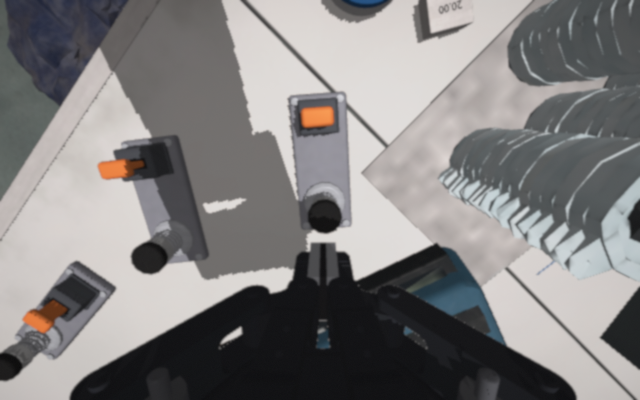

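The wrist view shows the left pad at (325,217) and its tag at (317,117). The predictions were (324,216) and (318,115), so the positions hold. The tips are 79 mm above the pad, so I'll press about 11 mm.

Call:
play_rows:
  targets:
    - {"dx":0,"dy":0,"dz":5,"ax":0,"ay":0,"az":0,"fingers":1}
    - {"dx":0,"dy":0,"dz":7.5,"ax":0,"ay":0,"az":0,"fingers":1}
    - {"dx":0,"dy":0,"dz":8.2,"ax":0,"ay":0,"az":0,"fingers":1}
    - {"dx":0,"dy":0,"dz":8.6,"ax":0,"ay":0,"az":0,"fingers":1}
    - {"dx":0,"dy":0,"dz":9,"ax":0,"ay":0,"az":0,"fingers":1}

```text
t: 3.62
ee_pos: [530.8, 22.6, 75.7]
tcp_rot: [0.453, 3.107, 0.001]
wrist_force: [-3.9, 1.2, 6.5]
finger_gap: -0.0
finger_force: 3.4
```

Call:
play_rows:
  targets:
    - {"dx":0,"dy":0,"dz":0,"ax":0,"ay":0,"az":0,"fingers":1}
    - {"dx":0,"dy":0,"dz":0,"ax":0,"ay":0,"az":0,"fingers":1}
    - {"dx":0,"dy":0,"dz":0,"ax":0,"ay":0,"az":0,"fingers":1}

```text
t: 4.0
ee_pos: [530.8, 22.6, 76.0]
tcp_rot: [0.453, 3.106, 0.001]
wrist_force: [-3.8, 1.1, 6.1]
finger_gap: -0.0
finger_force: 3.2
```

Call:
play_rows:
  targets:
    - {"dx":0,"dy":0,"dz":0,"ax":0,"ay":0,"az":0,"fingers":1}
    - {"dx":0,"dy":0,"dz":0,"ax":0,"ay":0,"az":0,"fingers":1}

```text
t: 4.25
ee_pos: [530.8, 22.6, 76.0]
tcp_rot: [0.453, 3.106, 0.001]
wrist_force: [-4.5, 1.4, 6.5]
finger_gap: -0.0
finger_force: 3.2
```

Call:
play_rows:
  targets:
    - {"dx":0,"dy":0,"dz":0.2,"ax":0,"ay":0,"az":0,"fingers":1}
    - {"dx":0,"dy":0,"dz":0.4,"ax":0,"ay":0,"az":0,"fingers":1}
    - {"dx":0,"dy":0,"dz":0.4,"ax":0,"ay":0,"az":0,"fingers":1}
    - {"dx":0,"dy":0,"dz":0.4,"ax":0,"ay":0,"az":0,"fingers":1}

```text
t: 4.75
ee_pos: [530.9, 22.6, 72.3]
tcp_rot: [0.453, 3.107, 0.001]
wrist_force: [-4.2, 1.5, 8.7]
finger_gap: -0.1
finger_force: 4.3
```

Call:
play_rows:
  targets:
    - {"dx":0,"dy":0,"dz":-0.2,"ax":0,"ay":0,"az":0,"fingers":1}
    - {"dx":0,"dy":0,"dz":-0.4,"ax":0,"ay":0,"az":0,"fingers":1}
    - {"dx":0,"dy":0,"dz":-0.6,"ax":0,"ay":0,"az":0,"fingers":1}
    - {"dx":0,"dy":0,"dz":-0.6,"ax":0,"ay":0,"az":0,"fingers":1}
    - {"dx":0,"dy":0,"dz":-0.6,"ax":0,"ay":0,"az":0,"fingers":1}

```text
t: 5.38
ee_pos: [530.9, 22.5, 77.9]
tcp_rot: [0.453, 3.106, 0.001]
wrist_force: [-3.3, 2.2, 4.9]
finger_gap: 0.1
finger_force: 2.6
```

Call:
play_rows:
  targets:
    - {"dx":0,"dy":0,"dz":-3,"ax":0,"ay":0,"az":0,"fingers":1}
    - {"dx":0,"dy":0,"dz":-4.5,"ax":0,"ay":0,"az":0,"fingers":1}
    - {"dx":0,"dy":0,"dz":-4.5,"ax":0,"ay":0,"az":0,"fingers":1}

```text
t: 5.75
ee_pos: [531.3, 22.1, 122.7]
tcp_rot: [0.453, 3.103, -0.0]
wrist_force: [0.1, -0.7, 0.1]
finger_gap: 0.1
finger_force: 0.0
```

Left: 8.7 N at 11.7 mm and 4.9 N at about 6 mm, a slope of roughly 0.65 N/mm, so it's the medium spring. Next is the middle pad.

Call:
play_rows:
  targets:
    - {"dx":-1.3,"dy":-5.1,"dz":0,"ax":0,"ay":0,"az":0,"fingers":1}
    - {"dx":-2.5,"dy":-10.2,"dz":0,"ax":0,"ay":0,"az":0,"fingers":1}
    - {"dx":-3.8,"dy":-15.4,"dz":0,"ax":0,"ay":0,"az":0,"fingers":1}
    - {"dx":-3.8,"dy":-15.4,"dz":0,"ax":0,"ay":0,"az":0,"fingers":1}
    - {"dx":-3.8,"dy":-15.4,"dz":0,"ax":0,"ay":0,"az":0,"fingers":1}

```text
t: 6.38
ee_pos: [521.5, -135.7, 119.6]
tcp_rot: [-0.454, -3.107, -0.001]
wrist_force: [0.2, 0.8, -0.4]
finger_gap: 0.0
finger_force: 0.0
```

Run:
```python
from h import *
s=snapshot("wrist"); save(s,"w2"); st=status.sense(); print(st["ee_pos"],st["wrist_force"])
for n,p in [("pad",(523.3,-136,62)),("tag",(445.7,-122.3,64)),("rpad",(590,-327.5,62)),("rtag",(551.7,-259.8,64))]:
    print(n,cv2.projectPoints(np.array([p],float),np.array(s["rvec"]),np.array(s["tvec"]),np.array([[s["fx"],0,s["cx"]],[0,s["fy"],s["cy"]],[0,0,1.]]),None)[0].ravel())
```

```text
[ 521.64260258 -135.17753924  119.69191437] [0.26646062 0.00370345 0.35756755]
pad [324.69842915 234.9347683 ]
tag [309.50656767 113.91448183]
rpad [119.18369018 371.55477911]
rtag [174.40695355 314.51485945]
```

View pics/w2.png

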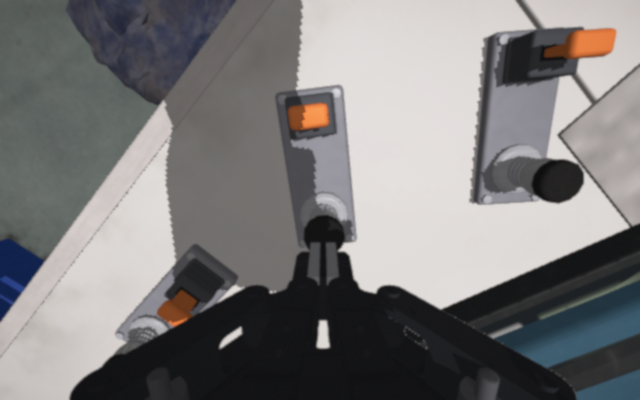

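The wrist view shows the middle pad under the tips at about (324,233), predicted (325,235), and its tag at (310,116). Pressing.

Call:
play_rows:
  targets:
    - {"dx":0,"dy":0,"dz":3.2,"ax":0,"ay":0,"az":0,"fingers":1}
    - {"dx":0,"dy":0,"dz":3.8,"ax":0,"ay":0,"az":0,"fingers":1}
    - {"dx":0,"dy":0,"dz":4.3,"ax":0,"ay":0,"az":0,"fingers":1}
    - {"dx":0,"dy":0,"dz":4.3,"ax":0,"ay":0,"az":0,"fingers":1}
    - {"dx":0,"dy":0,"dz":4.3,"ax":0,"ay":0,"az":0,"fingers":1}

```text
t: 7.05
ee_pos: [522.7, -136.0, 78.5]
tcp_rot: [0.453, 3.107, -0.0]
wrist_force: [-1.1, 2.4, 3.3]
finger_gap: -0.1
finger_force: 1.6
```

Call:
play_rows:
  targets:
    - {"dx":0,"dy":0,"dz":0.3,"ax":0,"ay":0,"az":0,"fingers":1}
    - {"dx":0,"dy":0,"dz":0.6,"ax":0,"ay":0,"az":0,"fingers":1}
    - {"dx":0,"dy":0,"dz":0.6,"ax":0,"ay":0,"az":0,"fingers":1}
    - {"dx":0,"dy":0,"dz":0.6,"ax":0,"ay":0,"az":0,"fingers":1}

```text
t: 7.55
ee_pos: [522.9, -136.4, 72.0]
tcp_rot: [0.454, 3.107, -0.0]
wrist_force: [0.8, 3.0, 5.1]
finger_gap: -0.3
finger_force: 2.6
```

Call:
play_rows:
  targets:
    - {"dx":0,"dy":0,"dz":-3,"ax":0,"ay":0,"az":0,"fingers":1}
    - {"dx":0,"dy":0,"dz":-5,"ax":0,"ay":0,"az":0,"fingers":1}
    - {"dx":0,"dy":0,"dz":-5,"ax":0,"ay":0,"az":0,"fingers":1}

```text
t: 7.92
ee_pos: [522.9, -137.0, 122.5]
tcp_rot: [0.453, 3.106, -0.003]
wrist_force: [0.3, -0.2, -0.0]
finger_gap: 0.1
finger_force: 0.0
```

Middle: 3.3 N at 5.5 mm and 5.1 N at 12 mm, a slope of about 0.28 N/mm, so it's the softest. The right pad is next; I'll press it in order and to confirm.

Call:
play_rows:
  targets:
    - {"dx":-3,"dy":-4.1,"dz":0,"ax":0,"ay":0,"az":0,"fingers":1}
    - {"dx":-6,"dy":-8.2,"dz":0,"ax":0,"ay":0,"az":0,"fingers":1}
    - {"dx":-9,"dy":-12.3,"dz":0,"ax":0,"ay":0,"az":0,"fingers":1}
    - {"dx":-11.9,"dy":-16.3,"dz":0,"ax":0,"ay":0,"az":0,"fingers":1}
    - {"dx":-11.9,"dy":-16.3,"dz":0,"ax":0,"ay":0,"az":0,"fingers":1}

```text
t: 8.55
ee_pos: [589.1, -329.6, 119.2]
tcp_rot: [-0.459, -3.107, 0.0]
wrist_force: [0.9, 0.9, -0.6]
finger_gap: -0.0
finger_force: 0.0
```

Run:
```python
from h import *
s=snapshot("wrist"); save(s,"w3"); st=status.sense(); print(st["ee_pos"],st["wrist_force"])
for n,p in [("rpad",(590,-327.5,62)),("rtag",(551.7,-259.8,64))]:
    print(n,cv2.projectPoints(np.array([p],float),np.array(s["rvec"]),np.array(s["tvec"]),np.array([[s["fx"],0,s["cx"]],[0,s["fy"],s["cy"]],[0,0,1.]]),None)[0].ravel())
```

```text
[ 588.54942843 -327.40050596  118.98333498] [ 0.53611618  0.4268417  -1.02998528]
rpad [327.72691361 233.08661113]
rtag [416.50643312 149.19363144]
```

View pics/w3.png

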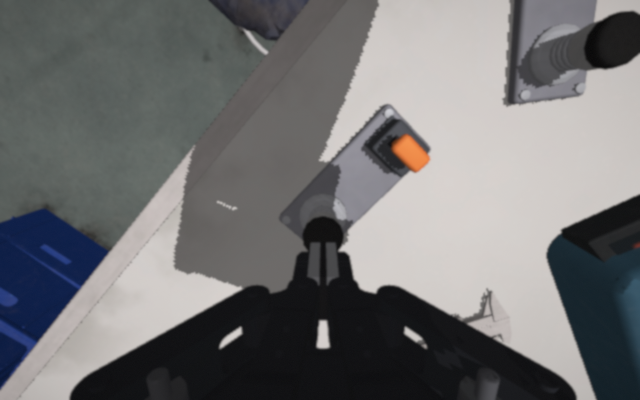

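The wrist view shows the right pad at about (323,232) under the tips, predicted (328,233), so the error is only 2–3 mm. Its tag is clear at (411,152).

Call:
play_rows:
  targets:
    - {"dx":0,"dy":0,"dz":3.2,"ax":0,"ay":0,"az":0,"fingers":1}
    - {"dx":0,"dy":0,"dz":3.8,"ax":0,"ay":0,"az":0,"fingers":1}
    - {"dx":0,"dy":0,"dz":4.4,"ax":0,"ay":0,"az":0,"fingers":1}
    - {"dx":0,"dy":0,"dz":4.4,"ax":0,"ay":0,"az":0,"fingers":1}
    - {"dx":0,"dy":0,"dz":4.4,"ax":0,"ay":0,"az":0,"fingers":1}

```text
t: 9.22
ee_pos: [589.0, -324.9, 79.2]
tcp_rot: [-0.451, -3.106, -0.002]
wrist_force: [-3.6, 2.3, 6.8]
finger_gap: 0.1
finger_force: 3.5
```

Call:
play_rows:
  targets:
    - {"dx":0,"dy":0,"dz":0.3,"ax":0,"ay":0,"az":0,"fingers":1}
    - {"dx":0,"dy":0,"dz":0.5,"ax":0,"ay":0,"az":0,"fingers":1}
    - {"dx":0,"dy":0,"dz":0.5,"ax":0,"ay":0,"az":0,"fingers":1}
    - {"dx":0,"dy":0,"dz":0.5,"ax":0,"ay":0,"az":0,"fingers":1}

```text
t: 9.72
ee_pos: [589.2, -325.1, 75.5]
tcp_rot: [-0.451, -3.106, -0.002]
wrist_force: [-5.8, 4.1, 11.5]
finger_gap: -0.2
finger_force: 5.5
```

Call:
play_rows:
  targets:
    - {"dx":0,"dy":0,"dz":-3,"ax":0,"ay":0,"az":0,"fingers":1}
    - {"dx":0,"dy":0,"dz":-6,"ax":0,"ay":0,"az":0,"fingers":1}
    - {"dx":0,"dy":0,"dz":-6,"ax":0,"ay":0,"az":0,"fingers":1}

```text
t: 10.1
ee_pos: [591.2, -326.7, 136.3]
tcp_rot: [0.451, 3.103, -0.005]
wrist_force: [-0.4, 0.1, -0.0]
finger_gap: 0.3
finger_force: 0.0
```

Right: 11.5 N at 8.5 mm, so it's the stiffest. The middle mount is confirmed as softest, so I'm going to its tag.

Call:
play_rows:
  targets:
    - {"dx":4,"dy":3.1,"dz":0,"ax":0,"ay":0,"az":0,"fingers":1}
    - {"dx":8,"dy":6.2,"dz":0,"ax":0,"ay":0,"az":0,"fingers":1}
    - {"dx":12,"dy":9.3,"dz":0,"ax":0,"ay":0,"az":0,"fingers":1}
    - {"dx":16,"dy":12.4,"dz":0,"ax":0,"ay":0,"az":0,"fingers":1}
    - {"dx":19.8,"dy":15.4,"dz":0,"ax":0,"ay":0,"az":0,"fingers":1}

```text
t: 10.72
ee_pos: [441.7, -120.1, 130.8]
tcp_rot: [-0.453, -3.106, -0.002]
wrist_force: [-0.3, -1.1, -0.7]
finger_gap: -0.1
finger_force: 0.0
```

Call:
play_rows:
  targets:
    - {"dx":0,"dy":0,"dz":2,"ax":0,"ay":0,"az":0,"fingers":1}
    - {"dx":0,"dy":0,"dz":2,"ax":0,"ay":0,"az":0,"fingers":1}
    - {"dx":0,"dy":0,"dz":2,"ax":0,"ay":0,"az":0,"fingers":1}

```text
t: 11.1
ee_pos: [443.9, -122.3, 112.4]
tcp_rot: [-0.454, -3.108, -0.0]
wrist_force: [-0.5, -0.6, 0.5]
finger_gap: -0.1
finger_force: 0.0
```

Run:
```python
from h import *
s=snapshot("wrist"); save(s,"w4"); st=status.sense(); print(st["ee_pos"],st["wrist_force"])
for n,p in [("tag",(445.7,-122.3,64))]:
    print(n,cv2.projectPoints(np.array([p],float),np.array(s["rvec"]),np.array(s["tvec"]),np.array([[s["fx"],0,s["cx"]],[0,s["fy"],s["cy"]],[0,0,1.]]),None)[0].ravel())
```

```text
[ 444.24033894 -122.58150821  112.74772819] [1.0443376  0.50892781 0.42131914]
tag [325.22256585 240.55990349]
```

View pics/w4.png

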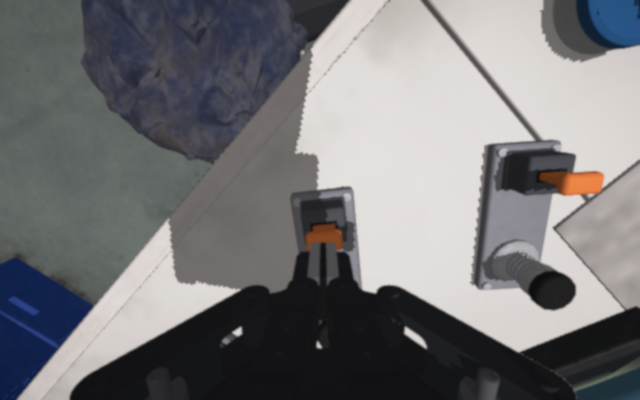

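The wrist view shows the tag bar at (324,236) under the tips, predicted (325,240). The tips are 27 mm above it. Pushing down.

Call:
play_rows:
  targets:
    - {"dx":0,"dy":0,"dz":2.4,"ax":0,"ay":0,"az":0,"fingers":1}
    - {"dx":0,"dy":0,"dz":3.2,"ax":0,"ay":0,"az":0,"fingers":1}
    - {"dx":0,"dy":0,"dz":4,"ax":0,"ay":0,"az":0,"fingers":1}
    - {"dx":0,"dy":0,"dz":4.6,"ax":0,"ay":0,"az":0,"fingers":1}
    - {"dx":0,"dy":0,"dz":4.6,"ax":0,"ay":0,"az":0,"fingers":1}

```text
t: 11.78
ee_pos: [444.6, -122.9, 68.0]
tcp_rot: [0.453, 3.108, -0.001]
wrist_force: [-3.7, 0.1, 10.7]
finger_gap: -0.2
finger_force: 4.9
```

Call:
play_rows:
  targets:
    - {"dx":0,"dy":0,"dz":0.3,"ax":0,"ay":0,"az":0,"fingers":1}
    - {"dx":0,"dy":0,"dz":0.3,"ax":0,"ay":0,"az":0,"fingers":1}
    - {"dx":0,"dy":0,"dz":0.3,"ax":0,"ay":0,"az":0,"fingers":1}

```text
t: 12.15
ee_pos: [444.8, -123.0, 67.7]
tcp_rot: [-0.452, -3.107, 0.001]
wrist_force: [-10.7, 2.7, 28.4]
finger_gap: -0.0
finger_force: 14.3
```

Bottomed out: the tips are at 46 mm and the force is rising to 28 N, so the tag is fully down. Retracting straight up.

Call:
play_rows:
  targets:
    - {"dx":0,"dy":0,"dz":-2,"ax":0,"ay":0,"az":0,"fingers":1}
    - {"dx":0,"dy":0,"dz":-6,"ax":0,"ay":0,"az":0,"fingers":1}
    - {"dx":0,"dy":0,"dz":-11,"ax":0,"ay":0,"az":0,"fingers":1}
    - {"dx":0,"dy":0,"dz":-16,"ax":0,"ay":0,"az":0,"fingers":1}
    - {"dx":0,"dy":0,"dz":-16,"ax":0,"ay":0,"az":0,"fingers":1}

```text
t: 12.78
ee_pos: [446.1, -123.2, 228.2]
tcp_rot: [0.452, 3.1, -0.005]
wrist_force: [-0.1, -0.3, 0.5]
finger_gap: -0.3
finger_force: 0.0
```

Run:
```python
from h import *
s=snapshot("wrist"); st=status.sense(); print(st["t"],st["ee_pos"],st["wrist_force"])
a=s["color"]; t=snapshot("side")["color"][120:260,220:380]
b=cv2.resize(t,(457,400)); cv2.imwrite("pics/w5.png",np.hstack([cv2.resize(a,(340,212)),cv2.resize(b,(242,212))])[:,:,::-1])
```

```text
12.825 [ 444.66248203 -122.52117622  225.21924308] [ 0.01009604 -0.16076196 -0.82792722]
```

View pics/w5.png

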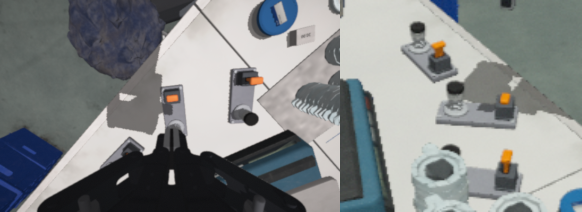

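The side view shows the middle tag seated on its housing, the left and right tags still up, and the middle and right pads back at full height. The left pad is mostly hidden in that view, but the wrist view shows it standing. The loose items look undisturbed. Handing in.

```bash
python3 -c "
from plant import bot
print(bot.hand_in())"
```

```text
the job is handed in; nothing more can be done
None
```

I pressed the three pads from left to right (about 0.65, 0.28 and 1.2 N/mm), found the middle mount softest, pushed its tag fully down, left the other two up, and handed the job in at about 13 s; no verdict was returned.

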